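# Tuck the returned hall pass under the hold-down arm

## Task

At the school's front desk, put the returned hall pass back in the pass holder: take the loose full-length oblong one (the same shape as the two already piled there, not the short one nor the round-headed paddle), and slide it lengthwise on top of the pile, in under the weighted steel hold-down arm, until its end is at the back stop. Leave it lying flat and squarely on the pile with the arm resting on it and the two other passes still in place beneath.

Things in the scene. Friction and masses are not known exactly. Their poses are not given: they have to be found in the camera images.
- pass_mid (a point): Centre (half-way up) of the loose hall pass: flat dark-wood oblong 130 x 46 x 8 mm, 40 g, a 12 mm hole near one end, lying flat on the desk. x along its length, y across its width, z up. Either end may go in first. Beside it lie two bystanders of the same wood and thickness, a pass only 85 mm long and a paddle with a round 62 mm head; the three swap places.
- holder: Black tray 165 x 60 x 8 mm without side walls, fixed on the desk. Origin on the desk under the pile's middle; x along the tray to the back stop, y across, z up. Passes slide in along +x from the open end. Back stop: two lugs, face at x = +66 mm, tops at z = 42. Two piled passes span x = -65 to +65, pile top z = 24 mm. A pass fully home has its centre at x about 0, y 0, z 28.
- hold_arm (a joint): Steel hold-down arm's angle (rad): 0 on two passes, grows as it lifts, about 0.11 on three. Holder frame, mm: pivot x 95, z 34; 26 wide foot on the pile at x 25; from it a lip slopes up at 28 degrees to x -12, there 18 above the pile, so a pass slid along the pile passes under it and lifts the arm. 150 g, held by its weight only (about 1.3 N at the foot); its top is at z 50, then 58.
- pile_top_mid (a point): Centre (half-way up) of the upper of the two passes already in the holder, the same 130 x 46 x 8 mm plate, lying loose under the arm; x along its length, y across, z up. Its top face, 4 mm above this point, is what the returned pass slides on.

How it is judged:
By the outcome, as a careful person would: the job done as asked, in the order asked, and still so for the second after the job is handed in, with the robot touching nothing.
It also fails if it takes over 37 s, if anything falls off the work surface, if the arm or the gripper's body presses on something with over 40 N, if the wrist force passes 120 N, or if a joint passes its speed limit or range.

## Robot

A 6-joint arm with a two-finger parallel gripper is mounted at the origin on the work surface. World frame = base frame: x ahead of the robot, y to its left, z up, the work surface at z = 0. Lengths are in m, angles in rad, forces in N, time in s.
With the tool pointing down it reaches from about 0.325 to 0.775 m from the base axis. Payload 9.3 kg.
Tool frame: the origin (TCP) lies at the very end of the fingers, on their centre line; the grasp point (between the pads) lies ctrl.grasp_offset behind it (ctrl.grasp_offset is the distance from the TCP to the grasp point, in m); y points along the fingers, x is the direction in which the jaws open and shut, and the axes are right-handed (so a half turn about y gives the same grasp; the last joint's range is limited). The gripper opens to 85 mm and grips with 20 to 120 N. Pads are 22 mm wide; open, the fingers measure 114 mm over their backs; the gripper's body (76 mm by 85 mm) begins 54 mm behind the grasp point. The pads swing forward as they close: fully open they stand 13 mm farther back than shut.
Start: joints at [0.956, 0.259, 0.021, 1.334, 0, 1.418], TCP at [0.245, 0.492, 0.231] pointing down, gripper open.
Joint ranges: [-3.04, 3.04], [-0.91, 1.82], [-1.04, 1.36], [-1.92, 1.95], [-1.52, 1.45], [-3.14, 3.14]. Speed limits (rad/s): [2.22, 2.22, 2.79, 3.14, 3.14, 3.14].

## Interface

Orientations are given as a 3x3 rotation matrix whose columns are the frame's x, y, z axes.
In Python, from cell import sensors, cams, ticket, ctrl gives the robot as it stands.
- The arm moves only by the shell command python3 -m inch 'ROWS' [FORCE]. ROWS is text: rows parted by semicolons, each of 7 numbers parted by spaces: the turn, a rotation vector about the tool's x, y, z in rad, then the shift along the tool's x, y, z in m, then the finger opening in m, from 0 to 0.0854. In form: rx ry rz dx dy dz fingers; .... A call has 1 to 8 rows; each row is the pose to reach, as a shift and turn from the pose commanded when the call began, along the tool's axes at that moment; what a row does not reach only later rows make up. A row lasts 1/8 s, in which the tool goes at most 62.5 mm and 10.7 degrees, less where a joint would pass 70% of its speed; a pose out of reach is approached as far as the arm can. A call with a gripper value outside its range is refused whole. The fingers move at their own pace and stop on an object; FORCE is the grip in N (left out, the last holds). Time passes only in rows, so rows that repeat a pose let the fingers close. It gives the time, the measured TCP pose, the force and the opening at its end, in the units of the state.
- sensors.sense(): the state, without advancing time (a new reading comes with each control period).
- cams.capture(name): name is "side" or "top" or "wrist"; returns the picture (400x640x3 uint8, blue, green, red); there is no depth.
- cams.camera_params(name): a dict with "fx", "fy", "cx", "cy" (pixels), "T" (4x4, takes a point from camera to world coordinates). Camera axes: x right, y down, z forward; pixel columns grow to the right and rows downward; lengths in m; the calibration is good to about 2 mm. A picture is of the moment at which its call begins: read the wrist's pose just before it. camera_params takes no time and is no camera call; for the wrist camera it gives the pose at the moment of the call.
- ticket.sign_off(): hands the job in, once; it reports no verdict.
The state is a dict: "time_s": time; "q": joint angles; "qd": joint speeds; "effort": joint torques, N m; "tool_pos": TCP position; "ee_rot": TCP orientation; "force": force on the tool from outside, world axes, zero at the start; "ft_torque": the same for the moment, N m; "gripper_width": opening from 0.0 (shut) to 1.0 (fully open).
Only numpy, scipy, OpenCV 4.12 (cv2) and the standard library are available. Lean on these libraries where they do the work, as an engineer would, in place of code of your own. Each camera call takes 0.05 s, during which the arm holds its last target.

## Working session

There is one attempt and no reset: what is moved stays moved. The work goes in short steps, Python scripts to look and compute and a shell command to move; the robot and the scene stay as the last step left them, time stands still between calls to the robot, and variables do not carry over. Pictures are saved under pics/ and viewed, and the job is handed in when it is done.

```bash
ls; mkdir -p pics; python3 - <<'E'
from cell import sensors,cams,ticket,ctrl
import cv2
s=sensors.sense()
print(s['time_s'],s['tool_pos'],s['ee_rot'],s['force'],s['gripper_width'],ctrl.grasp_offset)
for n in ["side","top","wrist"]:
    p=cams.camera_params(n); print(n,p)
    cv2.imwrite(f'pics/a_{n}.png',cams.capture(n))
E
```

```text
pics
0.0 [0.24490689 0.49215251 0.23064072] [[ 4.45576361e-01 -7.86337910e-04 -8.95243592e-01]
 [ 8.95242913e-01 -1.12122564e-03  4.45577008e-01]
 [-1.35414417e-03 -9.99999062e-01  2.04371799e-04]] [-0.03269576  0.39200322 -0.15714617] 1.0036546594426634 0.0187
side {'fx': 399.0181594465527, 'fy': 399.0181594465527, 'cx': 319.3192436299887, 'cy': 200.43577851398695, 'T': array([[-0.88335403, -0.27948062,  0.37626618,  0.2902741 ],
       [-0.46861759,  0.51100354, -0.72060595,  0.51051405],
       [ 0.00912205, -0.81287512, -0.58236657,  0.49576553],
       [ 0.        ,  0.        ,  0.        ,  1.        ]])}
top {'fx': 412.3524610938686, 'fy': 412.3524610938686, 'cx': 322.4673006308772, 'cy': 202.34276344949086, 'T': array([[ 0.01281884, -0.99442065,  0.10470553,  0.48254392],
       [-0.99966335, -0.01510747, -0.02109399, -0.02293031],
       [ 0.02255814, -0.10439988, -0.99427954,  0.89809706],
       [ 0.        ,  0.        ,  0.        ,  1.        ]])}
wrist {'fx': 347.1333815606856, 'fy': 347.1333815606856, 'cx': 316.2171821484482, 'cy': 201.10858379381094, 'T': array([[ 4.45112025e-01,  8.57002813e-01,  2.59656435e-01,
         1.79156473e-01],
       [ 8.95474700e-01, -4.25797997e-01, -1.29696289e-01,
         5.25434847e-01],
       [-5.88894402e-04,  2.90245146e-01, -9.56952145e-01,
         3.72913154e-01],
       [ 0.00000000e+00,  0.00000000e+00,  0.00000000e+00,
         1.00000000e+00]])}
```

View pics/a_side.png

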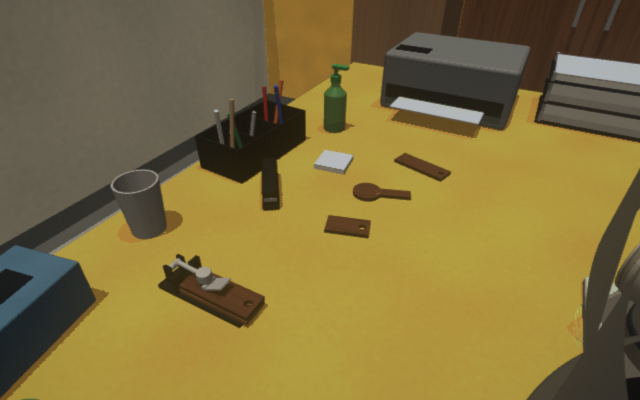

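View pics/a_top.png

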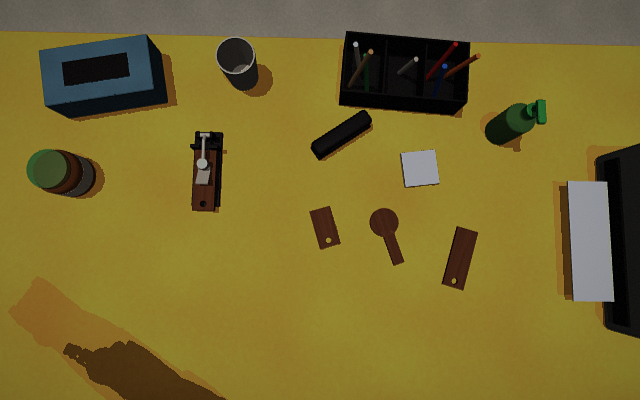

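View pics/a_wrist.png

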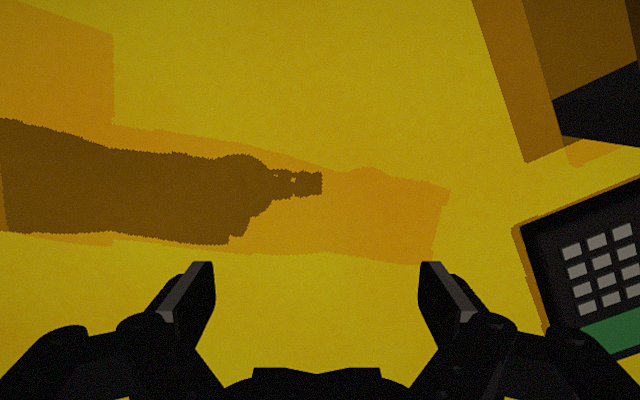

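The top view shows the full-length pass at about (460,258), with the short pass at (325,228) and the paddle at (387,235). The holder is at (206,172), with its open end facing the robot and the lugs at row ~140. The side view agrees. Next I'll measure the positions.

```bash
cat > h.py <<'E'
import numpy as np,cv2
from cell import sensors,cams,ticket,ctrl
def ray(p,uv,z):
    T=p['T']; d=T[:3,:3]@np.array([(uv[0]-p['cx'])/p['fx'],(uv[1]-p['cy'])/p['fy'],1.])
    o=T[:3,3]; return o+d*(z-o[2])/d[2]
def proj(p,P):
    T=p['T']; c=T[:3,:3].T@(np.asarray(P)-T[:3,3]); return np.array([p['fx']*c[0]/c[2]+p['cx'],p['fy']*c[1]/c[2]+p['cy']])
def wood(im):
    b,g,r=[im[...,i].astype(int) for i in range(3)]
    m=((r<150)&(r>30)&(r-g>12)&(g-b<28)&(r>1.35*g)).astype(np.uint8)*255
    return cv2.morphologyEx(m,cv2.MORPH_OPEN,np.ones((3,3),np.uint8))
E
python3 - <<'E'
from h import *
for n in ['top','side']:
    im=cv2.imread(f'pics/a_{n}.png');p=cams.camera_params(n)
    print(n,[im[y,x].tolist() for x,y in ([(460,250),(205,195),(325,222),(390,250)] if n=='top' else [(422,168),(230,297),(345,225)])])
    m=wood(im); cv2.imwrite(f'pics/m_{n}.png',m)
    for c in cv2.findContours(m,0,1)[0]:
        if cv2.contourArea(c)<300: continue
        r=cv2.minAreaRect(c); print(cv2.contourArea(c),r)
        for z in (.008,.024):
            w=np.array([ray(p,u,z)[:2] for u in cv2.boxPoints(r)])
            e=w[1]-w[0],w[2]-w[1]; l=max(e,key=np.linalg.norm)
            print('  z',z,'c',w.mean(0).round(4),'dims',[round(np.linalg.norm(x),4) for x in e],'yaw',round(np.degrees(np.arctan2(l[1],l[0])),2))
a=cv2.imread('pics/a_top.png')
cv2.imwrite('pics/z1.png',cv2.resize(a[110:230,150:270],None,fx=5,fy=5,interpolation=cv2.INTER_CUBIC))
a=cv2.imread('pics/a_side.png')
cv2.imwrite('pics/z2.png',cv2.resize(a[240:340,140:290],None,fx=5,fy=5,interpolation=cv2.INTER_CUBIC))
E
```

```text
top [[21, 34, 64], [21, 35, 66], [21, 38, 69], [23, 37, 70]]
1172.5 ((460.0324401855469, 257.8769836425781), (21.173843383789062, 59.80592346191406), 14.743562698364258)
  z 0.008 c [ 0.4608 -0.3402] dims [np.float64(0.1292), np.float64(0.0459)] yaw -15.95
  z 0.024 c [ 0.4612 -0.3345] dims [np.float64(0.1269), np.float64(0.0451)] yaw -15.95
872.0 ((385.53594970703125, 236.38003540039062), (57.19850540161133, 27.4166259765625), 82.69424438476562)
  z 0.008 c [ 0.5049 -0.179 ] dims [np.float64(0.06), np.float64(0.1231)] yaw -173.01
  z 0.024 c [ 0.5045 -0.1762] dims [np.float64(0.0589), np.float64(0.1209)] yaw -173.01
756.0 ((324.6697692871094, 227.09434509277344), (38.73567199707031, 21.290884017944336), 74.05460357666016)
  z 0.008 c [ 0.5228 -0.0472] dims [np.float64(0.0462), np.float64(0.0836)] yaw -163.47
  z 0.024 c [ 0.5221 -0.0468] dims [np.float64(0.0453), np.float64(0.0821)] yaw -163.47
332.5 ((65.35679626464844, 174.49610900878906), (23.4986572265625, 44.182373046875), 21.540977478027344)
  z 0.008 c [0.6285 0.5132] dims [np.float64(0.0944), np.float64(0.0515)] yaw -16.82
 
[... 480 characters left out ...]
31.366262435913086), 24.443954467773438)
  z 0.008 c [0.6276 0.2057] dims [np.float64(0.0638), np.float64(0.1527)] yaw 179.57
  z 0.024 c [0.6165 0.2157] dims [np.float64(0.0617), np.float64(0.1477)] yaw 179.57
369.0 ((422.4681396484375, 166.077880859375), (51.40993118286133, 9.634102821350098), 22.2490234375)
  z 0.008 c [ 0.4572 -0.3377] dims [np.float64(0.0483), np.float64(0.1341)] yaw 164.02
  z 0.024 c [ 0.4517 -0.3098] dims [np.float64(0.0467), np.float64(0.1297)] yaw 164.02
9260.5 ((548.5, 45.5), (91.0, 181.0), 90.0)
  z 0.008 c [ 0.2619 -2.071 ] dims [np.float64(1.354), np.float64(2.2543)] yaw 84.76
  z 0.024 c [ 0.2628 -1.9863] dims [np.float64(1.3095), np.float64(2.1804)] yaw 84.76
```

View pics/z1.png

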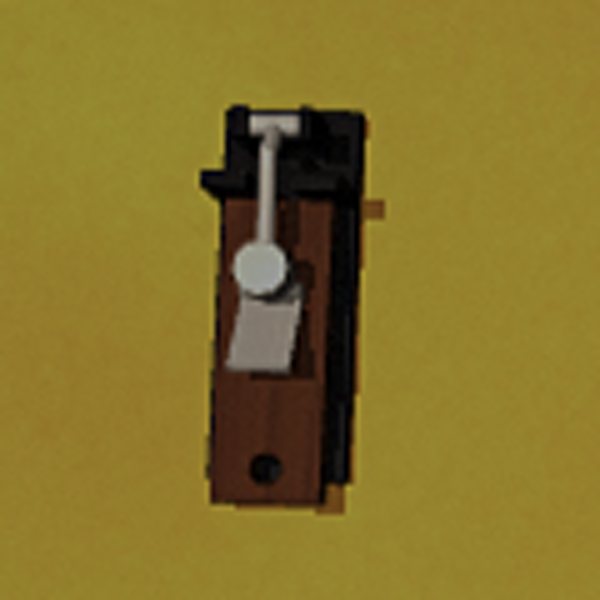

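View pics/z2.png

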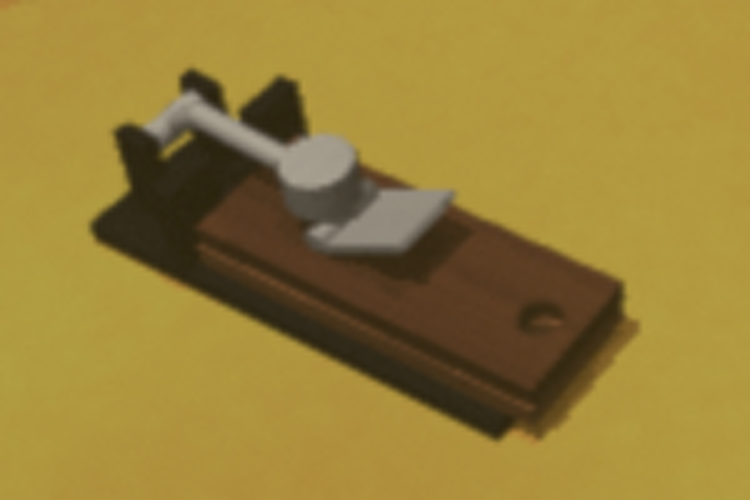

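View pics/m_top.png

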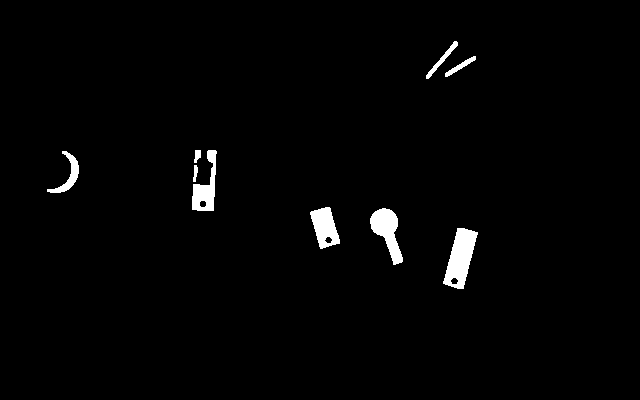

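```bash
cat >> h.py <<'E'
from scipy.spatial.transform import Rotation as Ro
# commanded pose = measured (approx); goal: tcp pos, yaw of tool x (deg), tool straight down
def goal(pos,yaw,R=None,p=None):
    s=sensors.sense(); R=np.array(s['ee_rot']) if R is None else R; p=np.array(s['tool_pos']) if p is None else p
    a=np.radians(yaw); x=np.array([np.cos(a),np.sin(a),0]); y=np.array([0,0,-1.]); G=np.c_[x,y,np.cross(x,y)]
    print('turn',Ro.from_matrix(R.T@G).as_rotvec().round(4),'shift',(R.T@(np.array(pos)-p)).round(4),'dist',np.linalg.norm(np.array(pos)-p).round(3))
E
python3 - <<'E'
from h import *
goal([.43,.212,.23],90)
E
```

```text
turn [-4.000e-04 -4.618e-01 -9.000e-04] shift [-0.1684  0.0009 -0.2905] dist 0.336
```

```bash
python3 -m inch '0 -0.462 -0.001 -0.168 0.001 -0.29 0.085;0 -0.462 -0.001 -0.168 0.001 -0.29 0.085;0 -0.462 -0.001 -0.168 0.001 -0.29 0.085;0 -0.462 -0.001 -0.168 0.001 -0.29 0.085;0 -0.462 -0.001 -0.168 0.001 -0.29 0.085;0 -0.462 -0.001 -0.168 0.001 -0.29 0.085;0 -0.462 -0.001 -0.168 0.001 -0.29 0.085;0 -0.462 -0.001 -0.168 0.001 -0.29 0.085'
python3 - <<'E'
from h import *
p=cams.camera_params('wrist');im=cams.capture('wrist');cv2.imwrite('pics/b_w.png',im)
np.save('bw.npy',p,allow_pickle=True)
E
```

```text
time_s: 1.15
tool_pos: [0.4296, 0.2129, 0.2301]
ee_rot: [[0.0, -0.0, -1.0], [1.0, 0.001, 0.0], [0.001, -1.0, 0.0]]
force: [-0.3, 0.7, 0.5]
gripper_width: 0.996
```

View pics/b_w.png

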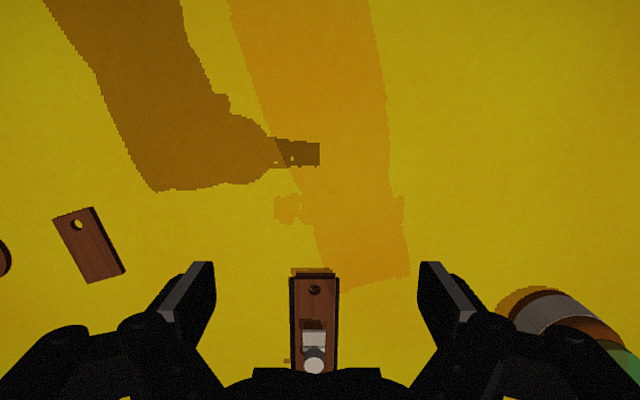

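The wrist view shows the pile's open end: top-face corners at about (291,278) and (338,277), hole at (314,289). The gripper hides the far part. I'll measure its sides and front edge.

```bash
python3 - <<'E'
from h import *
p=np.load('bw.npy',allow_pickle=True).item(); im=cv2.imread('pics/b_w.png')
cv2.imwrite('pics/b_z.png',cv2.resize(im[255:385,260:370],None,fx=4.5,fy=4.5,interpolation=cv2.INTER_CUBIC))
for v in (283,300,315,330): print(v,[ (u,im[v,u].tolist()) for u in list(range(286,297,1))+list(range(333,343))])
print([(v,im[v,325].tolist()) for v in range(264,286)])
E
```

```text
283 [(286, [15, 157, 182]), (287, [9, 147, 175]), (288, [0, 75, 126]), (289, [17, 37, 64]), (290, [21, 9, 9]), (291, [17, 14, 14]), (292, [19, 27, 24]), (293, [7, 9, 22]), (294, [23, 37, 68]), (295, [31, 54, 102]), (296, [24, 45, 85]), (333, [27, 41, 74]), (334, [27, 49, 82]), (335, [28, 46, 73]), (336, [15, 9, 6]), (337, [4, 13, 13]), (338, [17, 12, 11]), (339, [24, 77, 107]), (340, [1, 138, 194]), (341, [3, 127, 180]), (342, [19, 125, 178])]
300 [(286, [11, 153, 181]), (287, [21, 156, 182]), (288, [11, 141, 171]), (289, [15, 54, 86]), (290, [13, 8, 4]), (291, [31, 23, 30]), (292, [16, 20, 10]), (293, [0, 1, 8]), (294, [15, 33, 56]), (295, [30, 54, 99]), (296, [31, 53, 89]), (333, [25, 48, 88]), (334, [23, 46, 83]), (335, [17, 24, 41]), (336, [22, 17, 18]), (337, [16, 13, 10]), (338, [16, 33, 43]), (339, [10, 107, 127]), (340, [16, 155, 188]), (341, [13, 147, 179]), (342, [13, 145, 177])]
315 [(286, [18, 149, 175]), (287, [11, 153, 179]), (288, [11, 148, 174]), (289, [2, 75, 122]), (290, [17, 5, 0]), (291, [17, 19, 15]), (292, [11, 9, 19]), (293, [0, 0, 0]), (294, [15, 27, 50]), (29
[... 464 characters left out ...]
), (296, [19, 43, 84]), (333, [27, 51, 93]), (334, [33, 47, 75]), (335, [22, 13, 12]), (336, [21, 6, 5]), (337, [10, 43, 44]), (338, [14, 111, 130]), (339, [15, 158, 187]), (340, [3, 147, 174]), (341, [15, 148, 176]), (342, [17, 152, 179])]
[(264, [4, 128, 179]), (265, [19, 131, 181]), (266, [8, 133, 184]), (267, [8, 113, 159]), (268, [0, 59, 86]), (269, [20, 66, 100]), (270, [9, 69, 103]), (271, [0, 69, 107]), (272, [7, 64, 89]), (273, [3, 15, 28]), (274, [27, 27, 45]), (275, [8, 19, 30]), (276, [1, 8, 25]), (277, [18, 23, 27]), (278, [0, 6, 25]), (279, [6, 29, 56]), (280, [22, 42, 81]), (281, [33, 49, 84]), (282, [27, 48, 90]), (283, [27, 46, 88]), (284, [21, 48, 84]), (285, [25, 49, 88])]
```

View pics/b_z.png

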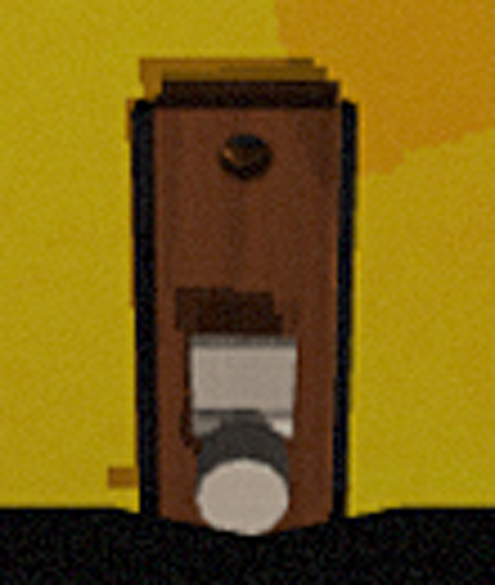

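```bash
cat >> h.py <<'E'
def cross(a,th): # subpixel first crossings of th in 1d array
    i=np.where((a[:-1]<th)!=(a[1:]<th))[0]; return i+(th-a[i])/(a[i+1]-a[i])
E
python3 - <<'E'
from h import *
p=np.load('bw.npy',allow_pickle=True).item(); im=cv2.GaussianBlur(cv2.imread('pics/b_w.png'),(1,5),0).astype(float)
L=[];Rr=[];TL=[];TR=[]
for v in range(282,340,3):
    r=im[v,:,2]-im[v,:,0]  # red minus blue: wood ~60, black ~0
    a=cross(r[291:300],30); b=cross(r[329:338],30)
    g=im[v,:,1]; c=cross(g[284:293],60); d=cross(g[335:343],60)
    if len(a): L.append(ray(p,(291+a[-1],v),.024)[:2])
    if len(b): Rr.append(ray(p,(329+b[0],v),.024)[:2])
    if len(c): TL.append(ray(p,(284+c[0],v),.008)[:2])
    if len(d): TR.append(ray(p,(335+d[-1],v),.008)[:2])
for n,a in zip(['L','R','TL','TR'],[L,Rr,TL,TR]):
    a=np.array(a); k=np.polyfit(a[:,0],a[:,1],1); print(n,len(a),'yaw',np.degrees(np.arctan(k[0])).round(2),'y@.56',np.polyval(k,.56).round(4),'y@.62',np.polyval(k,.62).round(4),'res',np.std(a[:,1]-np.polyval(k,a[:,0])).round(5))
fx=[]
for u in range(297,333,3):
    c=cross((im[:,u,2]-im[:,u,0])[274:286],32)
    if len(c): fx.append(ray(p,(u,274+c[-1]),.024)[:2])
fx=np.array(fx);k=np.polyfit(fx[:,1],fx[:,0],1);print('front slope deg',np.degrees(np.arctan(k[0])),'x mid',np.median(fx[:,0]),fx[:,0].round(4))
E
```

```text
L 20 yaw -0.35 y@.56 0.1878 y@.62 0.1874 res 0.0001
R 20 yaw -0.14 y@.56 0.235 y@.62 0.2348 res 0.00014
TL 20 yaw -0.14 y@.56 0.1808 y@.62 0.1807 res 0.0001
TR 20 yaw -0.43 y@.56 0.2402 y@.62 0.2398 res 0.0001
front slope deg 0.7675816682287242 x mid 0.5522105187906776 [0.5522 0.5521 0.5521 0.5518 0.5522 0.5602 0.5602 0.5521 0.5518 0.5526
 0.5527 0.5526]
```

```bash
python3 - <<'E'
from h import *
s=sensors.sense(); print(np.round(s['q'],3),s['time_s'])
goal([.3925+.04*0,-.3287,.2],74)
goal([.4204,-.3287,.2],-106)
E
```

```text
[ 2.850e-01  1.380e-01 -1.370e-01  1.296e+00  1.000e-03  2.840e-01] 1.2
turn [-0.0003  0.28    0.0011] shift [-0.542   0.0296  0.0373] dist 0.544
turn [ 1.5000e-03 -2.8616e+00  5.0000e-04] shift [-0.542   0.0296  0.0094] dist 0.543
```

```bash
python3 -m inch '0 0.28 0.001 -0.565 0.03 -0.071 0.07;0 0.28 0.001 -0.565 0.03 -0.071 0.07;0 0.28 0.001 -0.565 0.03 -0.071 0.07;0 0.28 0.001 -0.565 0.03 -0.071 0.07;0 0.28 0.001 -0.565 0.03 -0.071 0.07;0 0.28 0.001 -0.565 0.03 -0.071 0.07;0 0.28 0.001 -0.565 0.03 -0.071 0.07;0 0.28 0.001 -0.565 0.03 -0.071 0.07'
python3 -m inch '0 0 0 0 0 0 0.07'
python3 - <<'E'
from h import *
print(sensors.sense()['tool_pos'],sensors.sense()['qd'])
p=cams.camera_params('wrist');im=cams.capture('wrist');cv2.imwrite('pics/c_w.png',im)
np.save('cw.npy',p,allow_pickle=True)
m=wood(im)
for c in cv2.findContours(m,0,1)[0]:
    if cv2.contourArea(c)<1500: continue
    r=cv2.minAreaRect(c); print(cv2.contourArea(c),r)
    for z in (.008,):
        w=np.array([ray(p,u,z)[:2] for u in cv2.boxPoints(r)]);print(w.round(4))
E
```

```text
time_s: 2.2
tool_pos: [0.4928, -0.2834, 0.2035]
ee_rot: [[0.274, 0.001, -0.962], [0.962, -0.0, 0.274], [0.0, -1.0, -0.001]]
force: [1.0, -0.4, 1.0]
gripper_width: 0.817
time_s: 2.33
tool_pos: [0.4927, -0.2851, 0.2022]
ee_rot: [[0.278, -0.001, -0.96], [0.96, 0.0, 0.278], [0.0, -1.0, 0.001]]
force: [-0.7, 1.1, 0.2]
gripper_width: 0.82
[ 0.49269794 -0.28514382  0.20217047] [ 0.05539029 -0.04544484 -0.04772947  0.01962588  0.01526424  0.03698705]
3084.0 ((412.8436279296875, 165.3162384033203), (107.54328918457031, 62.92812728881836), 43.42344665527344)
[[ 0.4811 -0.245 ]
 [ 0.4508 -0.1955]
 [ 0.5418 -0.1361]
 [ 0.5777 -0.1864]]
4225.5 ((250.72654724121094, 153.58187866210938), (133.17453002929688, 46.89019775390625), 85.42607879638672)
[[ 0.3921 -0.346 ]
 [ 0.401  -0.3035]
 [ 0.5269 -0.3339]
 [ 0.5174 -0.3815]]
```

View pics/c_w.png

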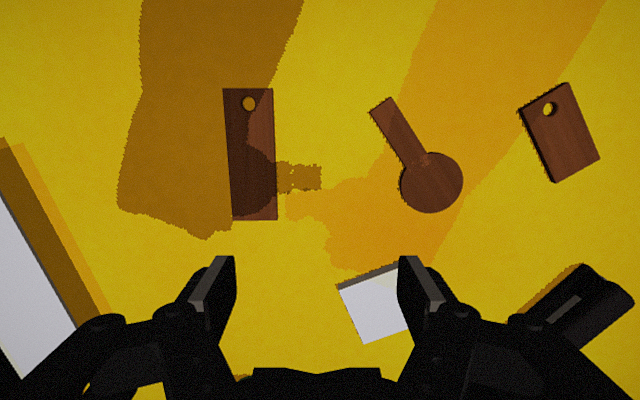

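```bash
python3 - <<'E'
from h import *
p=np.load('cw.npy',allow_pickle=True).item(); im=cv2.GaussianBlur(cv2.imread('pics/c_w.png'),(1,5),0).astype(float)
L=[];Rr=[]
for v in range(94,215,4):
    g=im[v,:,2]-im[v,:,0]-2.2*(im[v,:,2]-im[v,:,1]) # wood negative-ish
    row=wood(im.astype(np.uint8))[v]; i=np.where(row[215:290]>0)[0]
    L.append(ray(p,(215+i[0]-.5,v),.008)[:2]); Rr.append(ray(p,(215+i[-1]+.5,v),.0)[:2])
for n,a in zip('LR',(L,Rr)):
    a=np.array(a); k=np.polyfit(a[:,0],a[:,1],1); r=a[:,1]-np.polyval(k,a[:,0]); ok=abs(r)<2*np.std(r)+1e-4;k=np.polyfit(a[ok,0],a[ok,1],1)
    print(n,np.degrees(np.arctan(k[0])).round(2),'y@.46',np.polyval(k,.46).round(4),np.std(r).round(5))
goal([.500,-.3525,.12],74)
E
```

```text
L -15.83 y@.46 -0.3651 0.00029
R -15.78 y@.46 -0.319 0.00121
turn [-0.0013 -0.0016  0.0007] shift [-0.0646  0.0825 -0.0266] dist 0.108
```

```bash
python3 -m inch '0 -0.003 0 -0.065 0.082 -0.027 0.065;0 -0.003 0 -0.065 0.082 -0.027 0.065;0 -0.003 0 -0.065 0.082 -0.027 0.065'
python3 - <<'E'
from h import *
print(sensors.sense()['tool_pos'])
p=cams.camera_params('wrist');im=cams.capture('wrist');cv2.imwrite('pics/d_w.png',im)
np.save('dw.npy',p,allow_pickle=True)
E
```

```text
time_s: 2.75
tool_pos: [0.4997, -0.351, 0.1189]
ee_rot: [[0.273, -0.003, -0.962], [0.962, 0.003, 0.273], [0.002, -1.0, 0.004]]
force: [-0.9, 0.8, 0.5]
gripper_width: 0.761
[ 0.49974248 -0.35099908  0.11889153]
```

View pics/d_w.png

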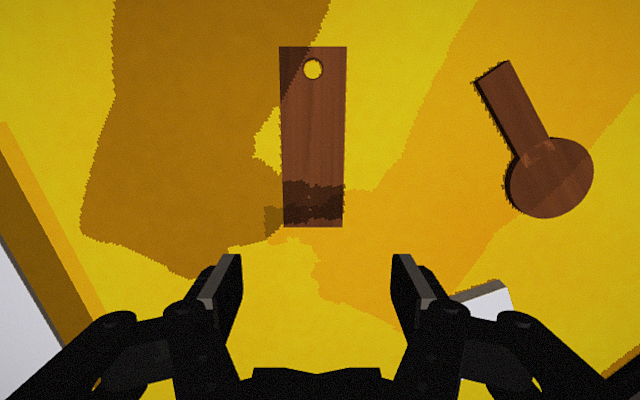

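The pass is centred under the camera, with corners at (279,47), (347,47), (342,227) and (283,227). The fingers sit either side of its centre line.

```bash
python3 - <<'E'
from h import *
p=np.load('dw.npy',allow_pickle=True).item(); im=cv2.imread('pics/d_w.png')
m=wood(im); m=cv2.morphologyEx(m,cv2.MORPH_CLOSE,np.ones((7,7)))
L=[];Rr=[]
for v in range(52,224,4):
    i=np.where(m[v,265:360]>0)[0]; L.append(ray(p,(265+i[0]-.5,v),.008)[:2]); Rr.append(ray(p,(265+i[-1]+.5,v),.008)[:2])
for n,a in zip('LR',(L,Rr)):
    a=np.array(a); k=np.polyfit(a[:,0],a[:,1],1); r=a[:,1]-np.polyval(k,a[:,0]); ok=abs(r)<1.5*np.std(r)+1e-4;k=np.polyfit(a[ok,0],a[ok,1],1)
    print(n,np.degrees(np.arctan(k[0])).round(2),'y@.46',np.polyval(k,.46).round(4),np.std(r).round(5))
for u in (295,313,330):
    j=np.where(m[30:240,u]>0)[0]+30; a=ray(p,(u,j[0]-.5),.008);b=ray(p,(u,j[-1]+.5),.008); print(a.round(4),b.round(4),np.linalg.norm(a-b).round(4),((a+b)/2).round(4))
E
```

```text
Traceback (most recent call last):
IndexError: index 0 is out of bounds for axis 0 with size 0
```

```bash
python3 - <<'E'
from h import *
p=np.load('dw.npy',allow_pickle=True).item(); im=cv2.imread('pics/d_w.png')
f=im.astype(float); m=((f[...,1]-f[...,0]<38)).astype(np.uint8)*255; m=cv2.morphologyEx(m,cv2.MORPH_OPEN,np.ones((3,3)))
cv2.imwrite('pics/d_m.png',m)
L=[];Rr=[]
for v in range(76,222,4):
    i=np.where(m[v,265:360]>0)[0]
    if len(i)<50: continue
    L.append(ray(p,(265+i[0]-.5,v),.008)[:2]); Rr.append(ray(p,(265+i[-1]+.5,v),.008)[:2])
print(len(L))
for n,a in zip('LR',(L,Rr)):
    a=np.array(a); k=np.polyfit(a[:,0],a[:,1],1); r=a[:,1]-np.polyval(k,a[:,0]); ok=abs(r)<1.5*np.std(r)+1e-4;k=np.polyfit(a[ok,0],a[ok,1],1)
    print(n,np.degrees(np.arctan(k[0])).round(2),'y@.46',np.polyval(k,.46).round(4),np.std(r).round(5))
for u in (295,330):
    j=np.where(m[30:240,u]>0)[0]+30; a=ray(p,(u,j[0]-.5),.008);b=ray(p,(u,j[-1]+.5),.008); print(a.round(4),b.round(4),np.linalg.norm(a-b).round(4),((a+b)/2).round(4))
E
```

```text
37
L -15.88 y@.46 -0.3655 0.00022
R -15.66 y@.46 -0.3186 0.00023
[ 0.3943 -0.3353  0.008 ] [ 0.5179 -0.3726  0.008 ] 0.1291 [ 0.4561 -0.3539  0.008 ]
[ 0.4007 -0.3126  0.008 ] [ 0.5253 -0.3464  0.008 ] 0.1292 [ 0.463  -0.3295  0.008 ]
```

```bash
python3 - <<'E'
from h import *
goal([.4999,-.3531,.020],74.2)
E
```

```text
turn [-0.0021  0.0001  0.0015] shift [-0.0026  0.1008 -0.0005] dist 0.101
```

```bash
python3 -m inch '-0.002 0 0.0015 -0.0025 0.05 -0.0005 0.06;-0.002 0 0.0015 -0.0025 0.101 -0.0005 0.06;-0.002 0 0.0015 -0.0025 0.101 -0.0005 0.06;-0.002 0 0.0015 -0.0025 0.101 -0.0005 0.06'
python3 - <<'E'
from h import *
goal([.4999,-.3531,.001],74.2)
cv2.imwrite('pics/e_w.png',cams.capture('wrist'))
E
```

```text
time_s: 3.3
tool_pos: [0.5014, -0.3549, 0.0234]
ee_rot: [[0.272, 0.004, -0.962], [0.962, -0.004, 0.272], [-0.003, -1.0, -0.005]]
force: [1.0, -0.7, 0.4]
gripper_width: 0.698
turn [ 0.0049  0.0003 -0.0028] shift [0.0014 0.0224 0.0021] dist 0.023
```

View pics/e_w.png

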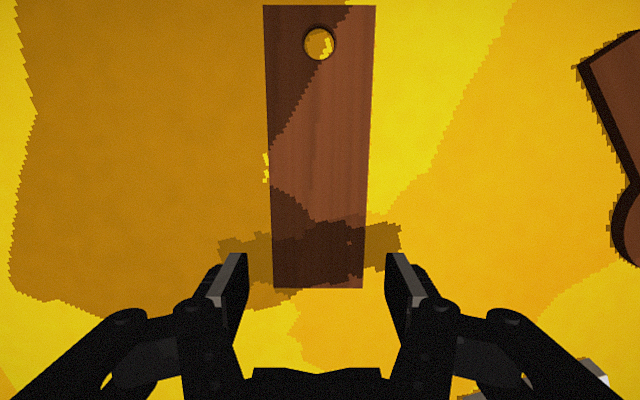

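```bash
python3 -m inch '0.001 0 -0.001 0.001 0.018 0.001 0.06;0.001 0 -0.001 0.001 0.018 0.001 0.06;0.001 0 -0.001 0.001 0.018 0.001 0.06'; python3 -m inch '0 0 0 0 0 0 0.06'
```

```text
time_s: 3.72
tool_pos: [0.5001, -0.3544, 0.0043]
ee_rot: [[0.273, 0.003, -0.962], [0.962, -0.002, 0.273], [-0.002, -1.0, -0.003]]
force: [0.7, 0.2, -0.8]
gripper_width: 0.7
time_s: 3.85
tool_pos: [0.4998, -0.3543, 0.0037]
ee_rot: [[0.273, 0.002, -0.962], [0.962, -0.002, 0.273], [-0.001, -1.0, -0.003]]
force: [-0.9, -0.7, 0.5]
gripper_width: 0.703
```

```bash
python3 -m inch '0.002 0 -0.001 0.001 0.0025 0 0.06;0.002 0 -0.001 0.001 0.0025 0 0.04;0.002 0 -0.001 0.001 0.0025 0 0.04;0.002 0 -0.001 0.001 0.0025 0 0.04;0.002 0 -0.001 0.001 0.0025 0 0.04' 50; python3 - <<'E'
from h import *
cv2.imwrite('pics/f_w.png',cams.capture('wrist'))
E
```

```text
time_s: 4.47
tool_pos: [0.4997, -0.353, 0.0003]
ee_rot: [[0.273, -0.0, -0.962], [0.962, 0.0, 0.273], [0.0, -1.0, 0.001]]
force: [-0.3, 0.9, 5.4]
gripper_width: 0.517
```

View pics/f_w.png

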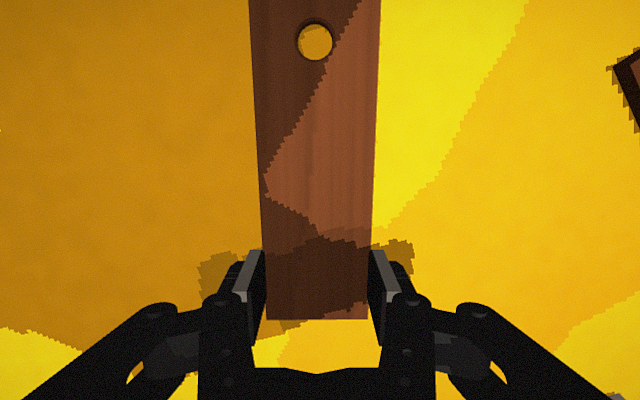

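```bash
python3 -m inch '0 0 0 0 0 0 0.054;0 0 0 0 -0.0015 0 0.054;0 0 0 0 -0.0015 0 0.04;0 0 0 0 -0.0015 0 0.04;0 0 0 0 -0.0015 0 0.04' 50;  python3 -m inch '0 0 0 0 -0.03 0 0.04;0 0 0 0 -0.06 0 0.04;0 0 0 0 -0.08 0 0.04;0 0 0 0 -0.08 0 0.04'; python3 - <<'E'
from h import *
cv2.imwrite('pics/g_w.png',cams.capture('wrist'))
s=cams.capture('side');cv2.imwrite('pics/g_s.png',cv2.resize(s[100:220,340:520],None,fx=4.4,fy=4.4))
E
```

```text
time_s: 5.15
tool_pos: [0.4997, -0.353, 0.0019]
ee_rot: [[0.273, -0.0, -0.962], [0.962, 0.0, 0.273], [0.0, -1.0, 0.001]]
force: [-1.1, 1.2, 5.3]
gripper_width: 0.515
time_s: 5.65
tool_pos: [0.5003, -0.3535, 0.0827]
ee_rot: [[0.273, 0.001, -0.962], [0.962, -0.001, 0.273], [-0.001, -1.0, -0.002]]
force: [0.3, 0.4, -0.3]
gripper_width: 0.512
```

View pics/g_w.png

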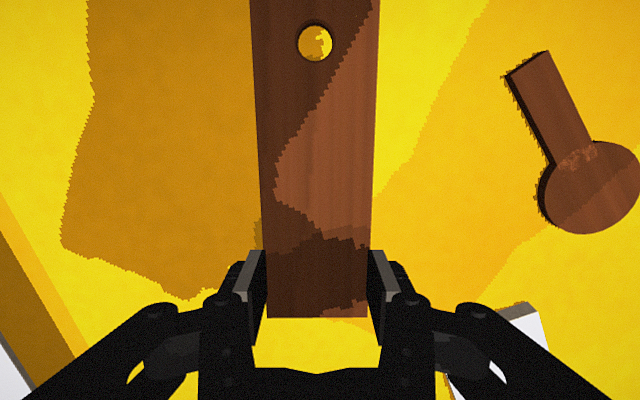

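View pics/g_s.png

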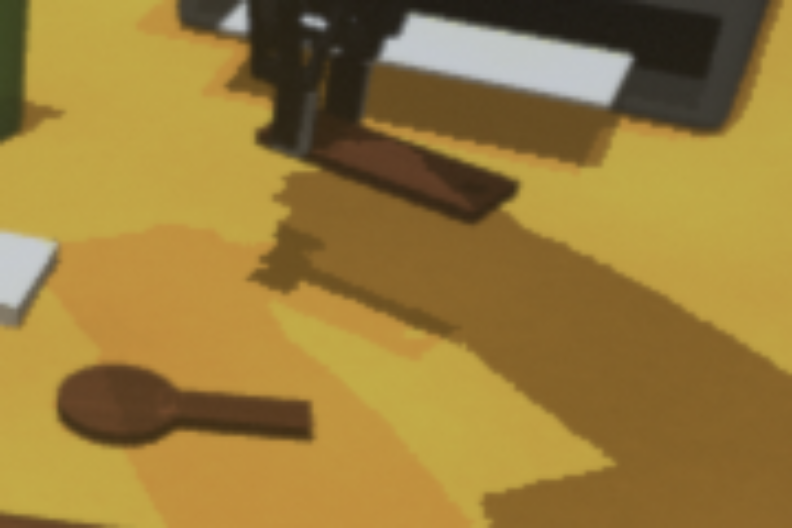

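The pass is held level at its hole-less end, with the fingertips above its underside. Next I carry it over the desk while turning it half round.

```bash
python3 - <<'E'
from h import *
goal([.47,-.1,.11],74.2+83)
E
```

```text
turn [-7.0000e-04 -1.4497e+00  1.8000e-03] shift [ 0.2351 -0.029   0.0974] dist 0.256
```

```bash
python3 -m inch '0 -0.18 0 0.03 -0.004 0.012 0.04;0 -0.36 0 0.06 -0.008 0.024 0.04;0 -0.54 0 0.09 -0.012 0.037 0.04;0 -0.72 0 0.12 -0.016 0.05 0.04;0 -0.9 0 0.15 -0.02 0.062 0.04;0 -1.08 0 0.18 -0.024 0.075 0.04;0 -1.26 0 0.21 -0.029 0.087 0.04;0 -1.45 0 0.235 -0.029 0.097 0.04'; python3 - <<'E'
from h import *
goal([.435,.15,.11],240)
E
```

```text
time_s: 6.75
tool_pos: [0.4699, -0.0991, 0.1098]
ee_rot: [[-0.923, -0.002, -0.384], [0.384, 0.001, -0.923], [0.003, -1.0, -0.0]]
force: [0.2, -0.6, -0.3]
gripper_width: 0.516
turn [ 0.0022 -1.4409  0.0017] shift [ 1.278e-01  2.000e-04 -2.167e-01] dist 0.252
```

```bash
python3 -m inch '0 -0.18 0 0.016 0 -0.027 0.04;0 -0.36 0 0.032 0 -0.054 0.04;0 -0.54 0 0.048 0 -0.081 0.04;0 -0.72 0 0.064 0 -0.108 0.04;0 -0.9 0 0.08 0 -0.135 0.04;0 -1.08 0 0.096 0 -0.162 0.04;0 -1.26 0 0.112 0 -0.19 0.04;0 -1.44 0.002 0.128 0 -0.217 0.04'; python3 - <<'E'
from h import *
print(np.round(sensors.sense()['q'],3))
goal([.435,.211,.06],269.75)
E
```

```text
time_s: 7.75
tool_pos: [0.4364, 0.1502, 0.1097]
ee_rot: [[-0.501, -0.001, 0.865], [-0.865, 0.001, -0.501], [-0.0, -1.0, -0.001]]
force: [-0.0, 0.3, -1.1]
gripper_width: 0.515
[ 1.490e-01  1.830e-01 -4.050e-01  9.840e-01  1.000e-03 -2.468e+00]
turn [ 0.0012 -0.5206 -0.0007] shift [-0.0519  0.0497 -0.0316] dist 0.078
```

```bash
python3 -m inch '0.001 -0.18 0 -0.017 0.016 -0.01 0.04;0.001 -0.36 0 -0.035 0.033 -0.02 0.04;0.001 -0.52 0 -0.052 0.05 -0.032 0.04;0.001 -0.52 0 -0.052 0.05 -0.032 0.04;0.001 -0.52 0 -0.052 0.05 -0.032 0.04'; python3 - <<'E'
from h import *
print(np.round(sensors.sense()['q'],3))
p=cams.camera_params('wrist');im=cams.capture('wrist');cv2.imwrite('pics/h_w.png',im);np.save('hw.npy',p,allow_pickle=True)
s=cams.capture('side');cv2.imwrite('pics/h_s.png',s)
cv2.imwrite('pics/h_t.png',cams.capture('top'))
E
```

```text
time_s: 8.38
tool_pos: [0.4358, 0.21, 0.0607]
ee_rot: [[-0.013, 0.001, 1.0], [-1.0, 0.001, -0.013], [-0.001, -1.0, 0.001]]
force: [-0.3, 0.6, -1.0]
gripper_width: 0.517
[ 0.275  0.264 -0.437  0.868  0.    -2.853]
```

View pics/h_w.png

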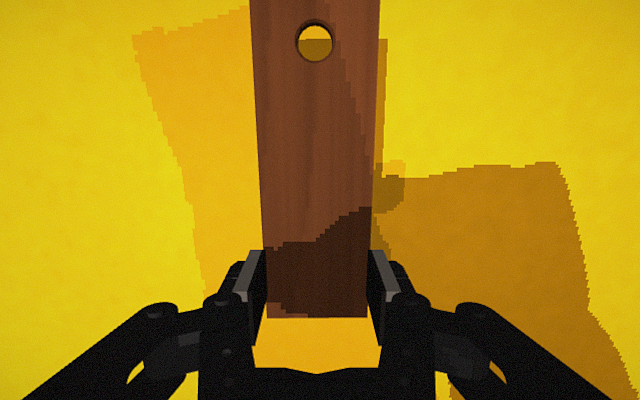

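View pics/h_s.png

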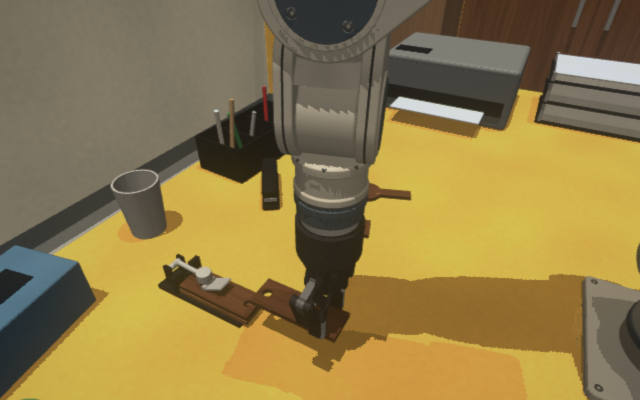

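View pics/h_t.png

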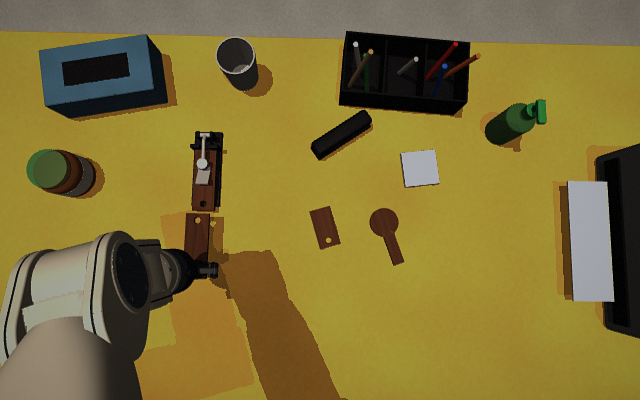

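The wrist picture shows the pass held centrally, hole end forward at (314,42). In the side and top pictures it lies just short of the pile and in line with it. I'll measure its angle and offset.

```bash
cat >> h.py <<'E'
def edges(p,im,rows,u0,u1,z):
    f=cv2.GaussianBlur(im,(1,5),0).astype(float); g=f[...,1]-f[...,0]
    out=[]
    L=[];R=[]
    for v in rows:
        a=cross(g[v,u0:u1],45)
        if len(a)<2: continue
        L.append(ray(p,(u0+a[0],v),z)[:2]);R.append(ray(p,(u0+a[-1],v),z)[:2])
    for n,a in zip('LR',(L,R)):
        a=np.array(a);k=np.polyfit(a[:,0],a[:,1],1);r=a[:,1]-np.polyval(k,a[:,0]);ok=abs(r)<1.5*np.std(r)+1e-4;k=np.polyfit(a[ok,0],a[ok,1],1)
        print(n,len(a),'yaw',np.degrees(np.arctan(k[0])).round(2),'y@.435',np.polyval(k,.435).round(4),'y@.54',np.polyval(k,.54).round(4),'y@.617',np.polyval(k,.617).round(4),'sd',np.std(r).round(5)); out.append(k)
    return out
E
python3 - <<'E'
from h import *
p=np.load('hw.npy',allow_pickle=True).item();im=cv2.imread('pics/h_w.png')
edges(p,im,range(3,225,5),225,410,.0668)
s=sensors.sense();print(s['tool_pos'],np.round(s['ee_rot'],4))
t=cv2.imread('pics/h_t.png');cv2.imwrite('pics/h_tz.png',cv2.resize(t[125:285,150:260],None,fx=3.7,fy=3.7,interpolation=cv2.INTER_CUBIC))
E
```

```text
L 45 yaw -0.34 y@.435 0.2328 y@.54 0.2322 y@.617 0.2317 sd 4e-05
R 45 yaw -0.22 y@.435 0.1873 y@.54 0.1869 y@.617 0.1867 sd 4e-05
[0.43635145 0.20984327 0.06138737] [[-0.0131  0.0026  0.9999]
 [-0.9999  0.0011 -0.0131]
 [-0.0011 -1.      0.0026]]
```

View pics/h_tz.png

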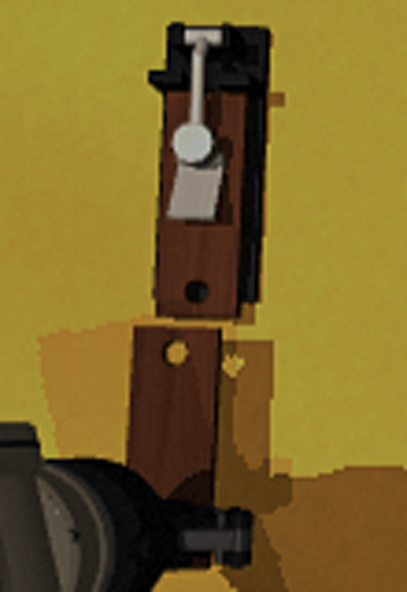

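```bash
python3 -m inch '0 0 0 -0.0016 0.015 0 0.04;0 0 0 -0.0016 0.0305 0 0.04;0 0 0 -0.0018 0.0305 0.016 0.04;0 0 0 -0.002 0.0305 0.033 0.04;0 0 0 -0.0022 0.0305 0.049 0.04;0 0 0 -0.0022 0.0305 0.049 0.04;0 0 0 -0.0022 0.0305 0.049 0.04'; python3 - <<'E'
from h import *
s=sensors.sense();print(s['tool_pos'],np.round(s['ee_rot'],4),s['force'])
p=cams.camera_params('wrist');im=cams.capture('wrist');cv2.imwrite('pics/i_w.png',im);np.save('iw.npy',p,allow_pickle=True)
s=cams.capture('side');cv2.imwrite('pics/i_s.png',cv2.resize(s[230:350,140:340],None,fx=4,fy=4,interpolation=cv2.INTER_CUBIC))
E
```

```text
time_s: 9.4
tool_pos: [0.4848, 0.212, 0.0305]
ee_rot: [[-0.011, 0.001, 1.0], [-1.0, 0.001, -0.011], [-0.001, -1.0, 0.001]]
force: [-1.1, -0.5, -0.6]
gripper_width: 0.513
[0.48479433 0.21197623 0.03047322] [[-1.110e-02  1.200e-03  9.999e-01]
 [-9.999e-01  9.000e-04 -1.110e-02]
 [-9.000e-04 -1.000e+00  1.200e-03]] [-1.07144534 -0.46656312 -0.61358742]
```

View pics/i_w.png

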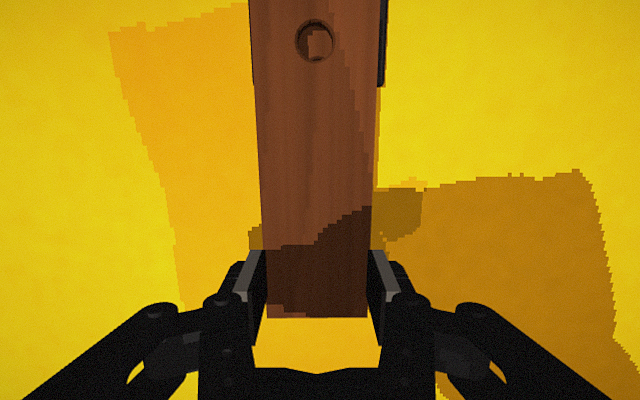

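View pics/i_s.png

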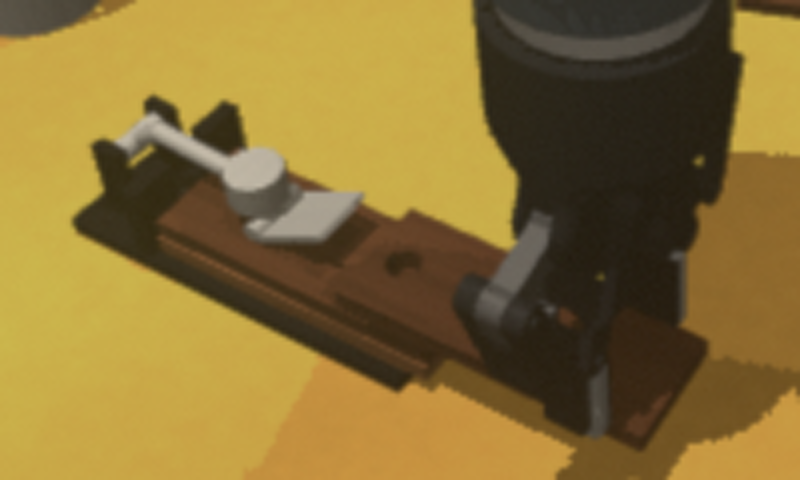

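```bash
python3 - <<'E'
from h import *
p=np.load('iw.npy',allow_pickle=True).item();im=cv2.imread('pics/i_w.png')
print('pass');P=edges(p,im,range(100,225,5),225,372+13,.0365)
print('tray (z .008)');T=edges(p,im,range(2,80,3),225,410,.008)
for v in (10,30,50,70): print(v,[(u,int(im[v,u,1]),int(im[v,u,2])) for u in list(range(246,257))],[(u,int(im[v,u,1]),int(im[v,u,2])) for u in range(374,391)])
cv2.imwrite('pics/i_z.png',cv2.resize(im[0:110,235:400],None,fx=4.5,fy=4.5,interpolation=cv2.INTER_NEAREST))
E
```

```text
pass
L 25 yaw -0.2 y@.435 0.235 y@.54 0.2346 y@.617 0.2344 sd 5e-05
R 25 yaw -0.05 y@.435 0.1893 y@.54 0.1892 y@.617 0.1892 sd 3e-05
tray (z .008)
L 26 yaw -0.27 y@.435 0.2406 y@.54 0.2401 y@.617 0.2397 sd 4e-05
R 26 yaw -0.32 y@.435 0.1818 y@.54 0.1813 y@.617 0.1808 sd 2e-05
10 [(246, 165, 227), (247, 170, 234), (248, 159, 219), (249, 9, 29), (250, 67, 119), (251, 65, 111), (252, 64, 113), (253, 63, 111), (254, 58, 105), (255, 59, 109), (256, 62, 110)] [(374, 66, 115), (375, 64, 117), (376, 62, 116), (377, 59, 115), (378, 61, 120), (379, 65, 115), (380, 35, 46), (381, 31, 34), (382, 32, 43), (383, 29, 35), (384, 39, 39), (385, 34, 31), (386, 10, 6), (387, 60, 96), (388, 147, 204), (389, 203, 234), (390, 195, 224)]
30 [(246, 165, 226), (247, 170, 227), (248, 176, 236), (249, 153, 216), (250, 10, 34), (251, 63, 119), (252, 60, 113), (253, 63, 111), (254, 66, 114), (255, 61, 110), (256, 63, 110)] [(374, 66, 120), (375, 69, 121), (376, 70, 119), (377, 71, 130), (378, 65, 122), (379, 24, 29), (380, 23, 24), (381, 30, 26), (382, 24, 28), (383, 42, 46), (384, 17, 21), (385, 17, 7), (386, 5
[... 282 characters left out ...]
 71, 125), (376, 65, 120), (377, 64, 117), (378, 41, 64), (379, 25, 23), (380, 25, 26), (381, 37, 37), (382, 40, 39), (383, 36, 40), (384, 16, 12), (385, 61, 95), (386, 161, 213), (387, 212, 239), (388, 201, 231), (389, 205, 230), (390, 198, 227)]
70 [(246, 171, 230), (247, 170, 230), (248, 172, 229), (249, 173, 231), (250, 178, 238), (251, 167, 227), (252, 34, 50), (253, 50, 95), (254, 66, 119), (255, 62, 112), (256, 64, 116)] [(374, 70, 120), (375, 69, 125), (376, 68, 126), (377, 51, 92), (378, 26, 24), (379, 13, 15), (380, 29, 28), (381, 36, 39), (382, 25, 35), (383, 6, 6), (384, 51, 82), (385, 154, 200), (386, 224, 242), (387, 212, 233), (388, 205, 230), (389, 202, 227), (390, 206, 230)]
```

View pics/i_z.png

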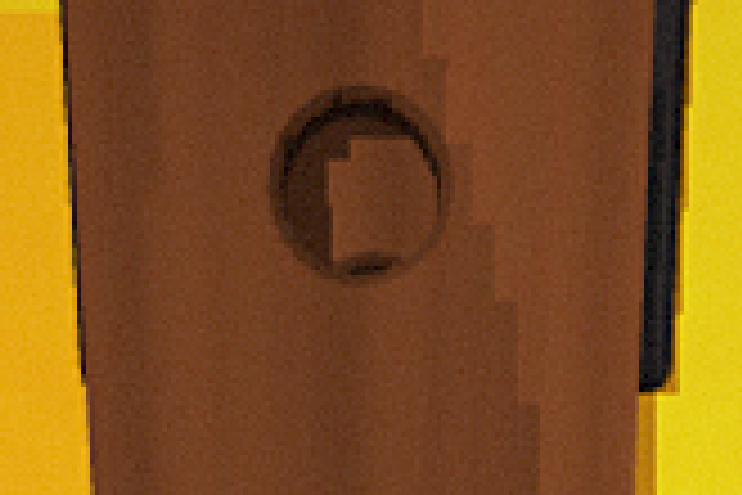

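```bash
python3 -m inch '0 0.0025 0 0.001 0.002 0 0.04;0 0.0025 0 0.001 0.0035 0 0.04;0 0.0025 0 0.001 0.0035 0 0.04'; python3 -m inch '0 0 0 0 0.0007 0 0.04;0 0 0 0 0.0007 0 0.04';python3 -m inch '0 0 0 0 0.0007 0 0.04;0 0 0 0 0.0007 0 0.04'
```

```text
time_s: 9.88
tool_pos: [0.4849, 0.2111, 0.027]
ee_rot: [[-0.013, 0.002, 1.0], [-1.0, 0.001, -0.013], [-0.001, -1.0, 0.002]]
force: [-0.3, -0.9, -0.7]
gripper_width: 0.51
time_s: 10.12
tool_pos: [0.4851, 0.2111, 0.0264]
ee_rot: [[-0.013, 0.002, 1.0], [-1.0, 0.001, -0.013], [-0.001, -1.0, 0.002]]
force: [-0.4, -0.1, -1.1]
gripper_width: 0.513
time_s: 10.38
tool_pos: [0.4851, 0.2111, 0.0257]
ee_rot: [[-0.013, 0.002, 1.0], [-1.0, 0.001, -0.013], [-0.001, -1.0, 0.002]]
force: [-0.3, 0.0, -0.6]
gripper_width: 0.513
```

```bash
python3 -m inch '0 0 0 0 0.0007 0 0.04;0 0 0 0 0.0007 0 0.04'; python3 -m inch '0 0 0 0 0.0007 0 0.04;0 0 0 0 0.0007 0 0.04'; python3 - <<'E'
from h import *
s=cams.capture('side');cv2.imwrite('pics/j_s.png',cv2.resize(s[230:350,140:340],None,fx=4,fy=4,interpolation=cv2.INTER_CUBIC))
E
```

```text
time_s: 10.62
tool_pos: [0.4851, 0.2111, 0.025]
ee_rot: [[-0.013, 0.002, 1.0], [-1.0, 0.001, -0.013], [-0.001, -1.0, 0.002]]
force: [-0.3, 0.5, 0.8]
gripper_width: 0.51
time_s: 10.88
tool_pos: [0.4851, 0.2111, 0.0243]
ee_rot: [[-0.013, 0.002, 1.0], [-1.0, 0.001, -0.013], [-0.001, -1.0, 0.002]]
force: [-0.9, 0.9, 1.6]
gripper_width: 0.518
```

View pics/j_s.png

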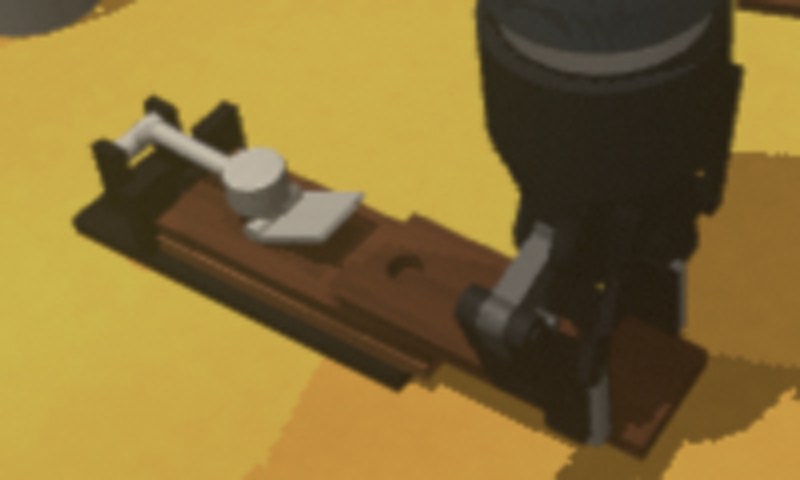

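```bash
python3 -m inch '0 0 0 0 -0.0007 0 0.04;0 0 0 0 -0.0007 0.01 0.04;0 0 0 0 -0.0007 0.02 0.04;0 0 0 0 -0.0007 0.03 0.04;0 0 0 0 -0.0007 0.03 0.04'; python3 - <<'E'
from h import *
s=sensors.sense();print(s['tool_pos'],np.round(s['ee_rot'],4),s['force'])
p=cams.camera_params('wrist');im=cams.capture('wrist');cv2.imwrite('pics/k_w.png',im);np.save('kw.npy',p,allow_pickle=True)
cv2.imwrite('pics/k_z.png',cv2.resize(im[0:200,235:400],None,fx=3,fy=3,interpolation=cv2.INTER_NEAREST))
print('pass');edges(p,im,range(165,230,4),225,385,.0325)
print('tray');edges(p,im,range(2,135,4),225,410,.008)
E
```

```text
time_s: 11.55
tool_pos: [0.5167, 0.2107, 0.0252]
ee_rot: [[-0.014, 0.003, 1.0], [-1.0, 0.001, -0.014], [-0.001, -1.0, 0.003]]
force: [1.6, -0.7, 2.4]
gripper_width: 0.512
[0.51665531 0.21065701 0.02515456] [[-0.0139  0.0034  0.9999]
 [-0.9999  0.0012 -0.0139]
 [-0.0012 -1.      0.0034]] [ 1.57592889 -0.68663927  2.36452233]
pass
L 17 yaw -0.13 y@.435 0.2334 y@.54 0.2332 y@.617 0.233 sd 5e-05
R 17 yaw -0.15 y@.435 0.1883 y@.54 0.188 y@.617 0.1878 sd 4e-05
tray
L 34 yaw -0.28 y@.435 0.2406 y@.54 0.24 y@.617 0.2397 sd 3e-05
R 34 yaw -0.31 y@.435 0.1818 y@.54 0.1813 y@.617 0.1808 sd 3e-05
```

View pics/k_z.png

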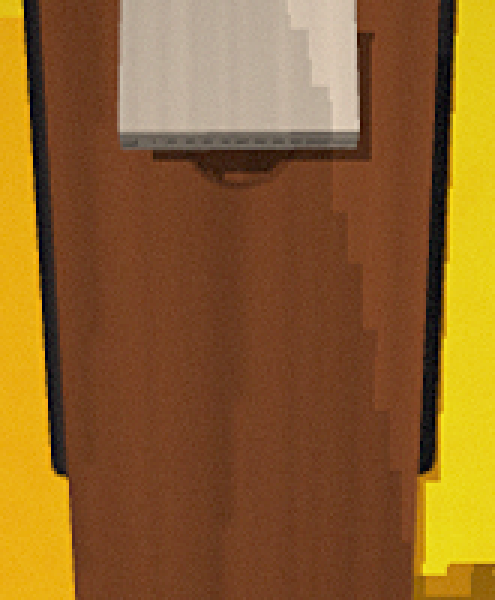

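```bash
python3 -m inch '0 0 0 0 0 0.01 0.04;0 0 0 0 0 0.02 0.04;0 0 0 0 0 0.03 0.04;0 0 0 0 0 0.03 0.04'; python3 - <<'E'
from h import *
s=cams.capture('side');cv2.imwrite('pics/l_s.png',cv2.resize(s[230:350,140:340],None,fx=4,fy=4,interpolation=cv2.INTER_CUBIC))
p=cams.camera_params('wrist');im=cams.capture('wrist');cv2.imwrite('pics/l_w.png',im)
print('pass');edges(p,im,range(222,246,3),225,385,.0325)
print('tray');edges(p,im,range(2,195,4),225,410,.008)
E
```

```text
time_s: 12.1
tool_pos: [0.5448, 0.2104, 0.0257]
ee_rot: [[-0.013, 0.001, 1.0], [-1.0, 0.001, -0.013], [-0.001, -1.0, 0.001]]
force: [-4.9, -0.3, 12.3]
gripper_width: 0.51
pass
L 8 yaw -1.1 y@.435 0.2356 y@.54 0.2336 y@.617 0.2321 sd 6e-05
R 8 yaw -0.47 y@.435 0.1888 y@.54 0.1879 y@.617 0.1873 sd 2e-05
tray
L 49 yaw -0.29 y@.435 0.2405 y@.54 0.24 y@.617 0.2396 sd 3e-05
R 49 yaw -0.27 y@.435 0.1817 y@.54 0.1812 y@.617 0.1809 sd 4e-05
```

View pics/l_s.png

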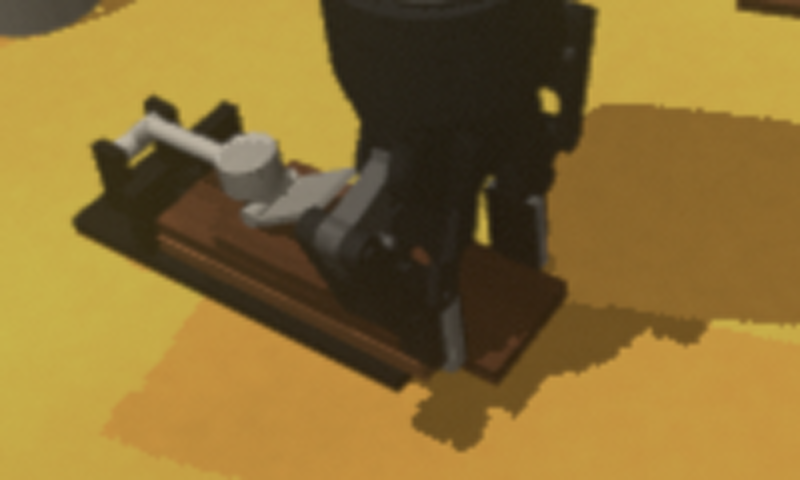

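View pics/l_w.png

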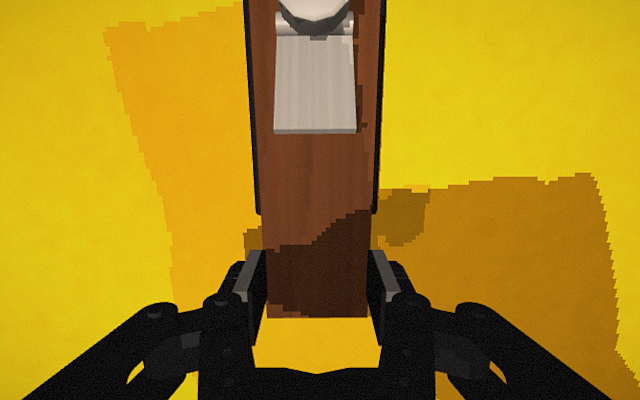

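```bash
python3 -m inch '0 0 0 0 -0.0008 0 0.04;0 0 0 0 -0.0008 0 0.04'
```

```text
time_s: 12.45
tool_pos: [0.5448, 0.2104, 0.0259]
ee_rot: [[-0.013, 0.001, 1.0], [-1.0, 0.001, -0.013], [-0.001, -1.0, 0.001]]
force: [-2.4, 1.0, 4.6]
gripper_width: 0.518
```

```bash
python3 -m inch '0 0 0 0 -0.0006 0 0.04;0 0 0 0 -0.0006 0 0.04'; python3 -m inch '0 0 0 0 0 0.007 0.04;0 0 0 0 0 0.014 0.04;0 0 0 0 0 0.014 0.04'
```

```text
time_s: 12.7
tool_pos: [0.5449, 0.2103, 0.0262]
ee_rot: [[-0.013, 0.001, 1.0], [-1.0, 0.001, -0.013], [-0.001, -1.0, 0.001]]
force: [-0.6, 0.2, -0.3]
gripper_width: 0.514
time_s: 13.08
tool_pos: [0.5603, 0.21, 0.0265]
ee_rot: [[-0.014, 0.003, 1.0], [-1.0, 0.001, -0.014], [-0.001, -1.0, 0.003]]
force: [0.8, 0.0, -0.2]
gripper_width: 0.515
```

```bash
python3 -m inch '0 0 0 0 0 0.005 0.04;0 0 0 0 0 0.01 0.04;0 0 0 0 0 0.01 0.04'; python3 - <<'E'
from h import *
s=cams.capture('side');cv2.imwrite('pics/n_s.png',cv2.resize(s[230:350,140:340],None,fx=4,fy=4,interpolation=cv2.INTER_CUBIC))
im=cams.capture('top');cv2.imwrite('pics/n_t.png',cv2.resize(im[120:240,160:260],None,fx=5,fy=5,interpolation=cv2.INTER_CUBIC))
E
```

```text
time_s: 13.45
tool_pos: [0.5698, 0.2099, 0.0266]
ee_rot: [[-0.014, 0.003, 1.0], [-1.0, 0.001, -0.014], [-0.001, -1.0, 0.003]]
force: [0.9, 0.6, -0.8]
gripper_width: 0.512
```

View pics/n_s.png

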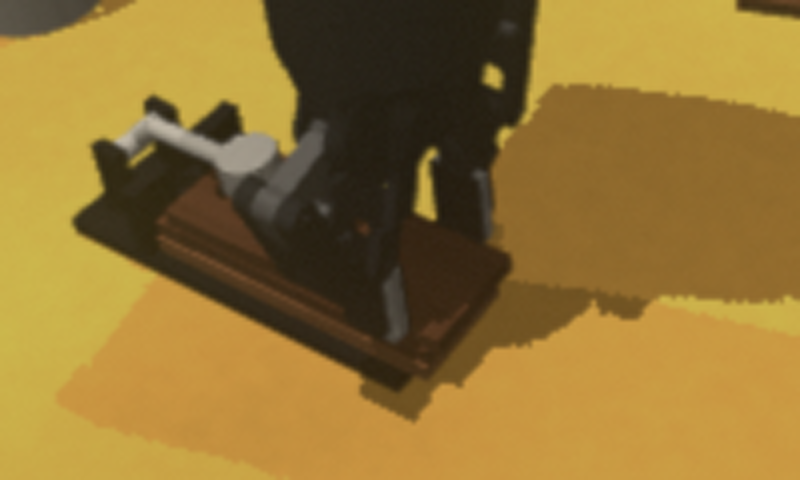

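View pics/n_t.png

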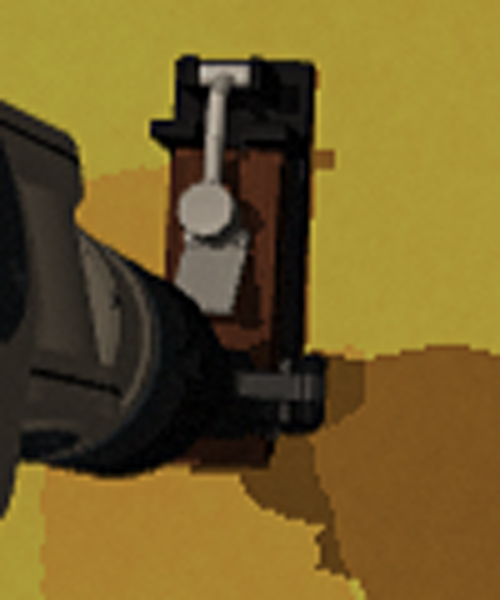

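```bash
python3 -m inch '0 0 0 0 0 0.0035 0.04;0 0 0 0 0 0.0035 0.04'; python3 -m inch '0 0 0 0 0 0.001 0.04;0 0 0 0 0 0.001 0.04';python3 -m inch '0 0 0 0 0 0.001 0.04;0 0 0 0 0 0.001 0.04'
```

```text
time_s: 13.8
tool_pos: [0.5728, 0.2099, 0.0265]
ee_rot: [[-0.013, 0.002, 1.0], [-1.0, 0.001, -0.013], [-0.001, -1.0, 0.002]]
force: [0.2, 0.5, -1.3]
gripper_width: 0.51
time_s: 14.05
tool_pos: [0.5735, 0.2099, 0.0265]
ee_rot: [[-0.013, 0.002, 1.0], [-1.0, 0.001, -0.013], [-0.001, -1.0, 0.002]]
force: [-0.9, -0.1, -1.5]
gripper_width: 0.51
time_s: 14.3
tool_pos: [0.5746, 0.2099, 0.0265]
ee_rot: [[-0.013, 0.002, 1.0], [-1.0, 0.001, -0.013], [-0.001, -1.0, 0.002]]
force: [-1.2, 0.8, -0.9]
gripper_width: 0.51
```

```bash
python3 -m inch '0 0 0 0 0 0.001 0.04;0 0 0 0 0 0.001 0.04'; python3 -m inch '0 0 0 0 0 0.001 0.04;0 0 0 0 0 0.001 0.04'
```

```text
time_s: 14.55
tool_pos: [0.5757, 0.2099, 0.0266]
ee_rot: [[-0.013, 0.002, 1.0], [-1.0, 0.001, -0.013], [-0.001, -1.0, 0.002]]
force: [-1.2, 0.9, -1.3]
gripper_width: 0.511
time_s: 14.8
tool_pos: [0.5767, 0.2099, 0.0265]
ee_rot: [[-0.013, 0.002, 1.0], [-1.0, 0.001, -0.013], [-0.001, -1.0, 0.002]]
force: [-2.1, 0.3, -1.1]
gripper_width: 0.512
```

```bash
python3 -m inch '0 0 0 0 0 0.001 0.04;0 0 0 0 0 0.001 0.04'; python3 - <<'E'
from h import *
p=cams.camera_params('wrist');im=cams.capture('wrist');cv2.imwrite('pics/o_w.png',im)
im=cams.capture('top');cv2.imwrite('pics/o_t.png',cv2.resize(im[120:240,160:260],None,fx=5,fy=5,interpolation=cv2.INTER_CUBIC))
E
```

```text
time_s: 15.05
tool_pos: [0.5767, 0.2099, 0.0263]
ee_rot: [[-0.013, 0.0, 1.0], [-1.0, 0.001, -0.013], [-0.001, -1.0, 0.0]]
force: [-4.7, 0.9, -1.3]
gripper_width: 0.514
```

View pics/o_w.png

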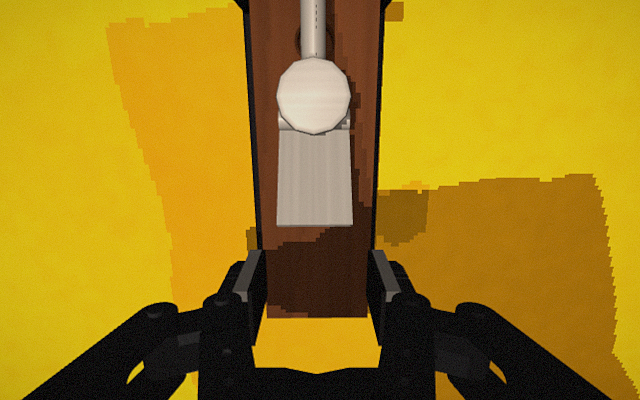

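View pics/o_t.png

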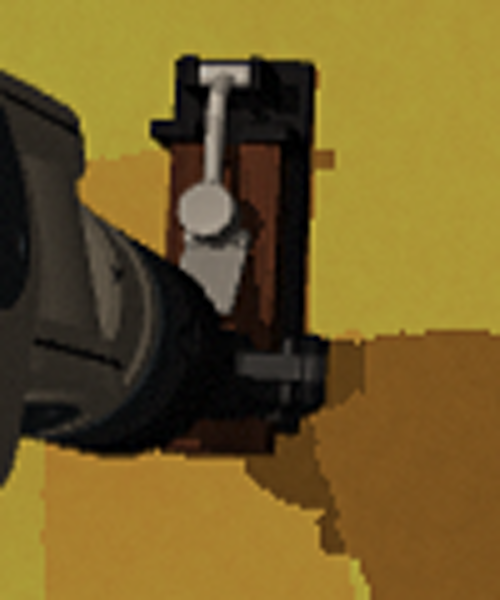

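```bash
python3 -m inch '0 0 0 0 0 0.001 0.04;0 0 0 0 0 0.001 0.04'; python3 -m inch '0 0 0 0 0.0005 -0.001 0.04;0 0 0 0 0.0005 -0.001 0.04;0 0 0 0 0.0005 -0.001 0.065;0 0 0 0 0.0005 -0.001 0.065;0 0 0 0 0.0005 -0.001 0.065;0 0 0 0 0.0005 -0.001 0.065'; python3 - <<'E'
from h import *
p=cams.camera_params('wrist');im=cams.capture('wrist');cv2.imwrite('pics/p_w.png',im)
s=cams.capture('side');cv2.imwrite('pics/p_s.png',cv2.resize(s[230:350,140:340],None,fx=4,fy=4,interpolation=cv2.INTER_CUBIC))
E
```

```text
time_s: 15.4
tool_pos: [0.5768, 0.2098, 0.026]
ee_rot: [[-0.013, -0.002, 1.0], [-1.0, 0.001, -0.013], [-0.001, -1.0, -0.002]]
force: [-8.4, 0.8, -0.6]
gripper_width: 0.516
time_s: 16.15
tool_pos: [0.5778, 0.2098, 0.0262]
ee_rot: [[-0.013, 0.002, 1.0], [-1.0, 0.001, -0.013], [-0.001, -1.0, 0.002]]
force: [0.9, 0.7, 0.0]
gripper_width: 0.759
```

View pics/p_w.png

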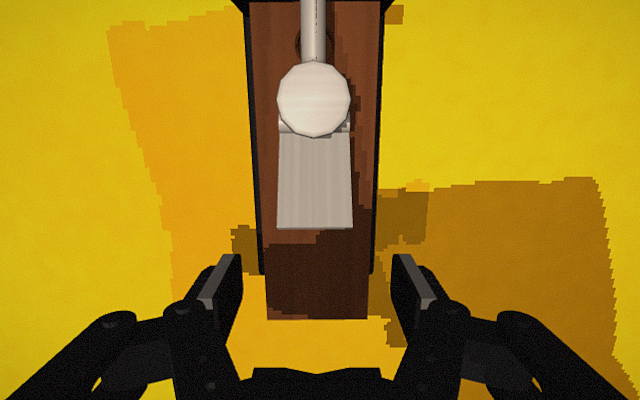

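View pics/p_s.png

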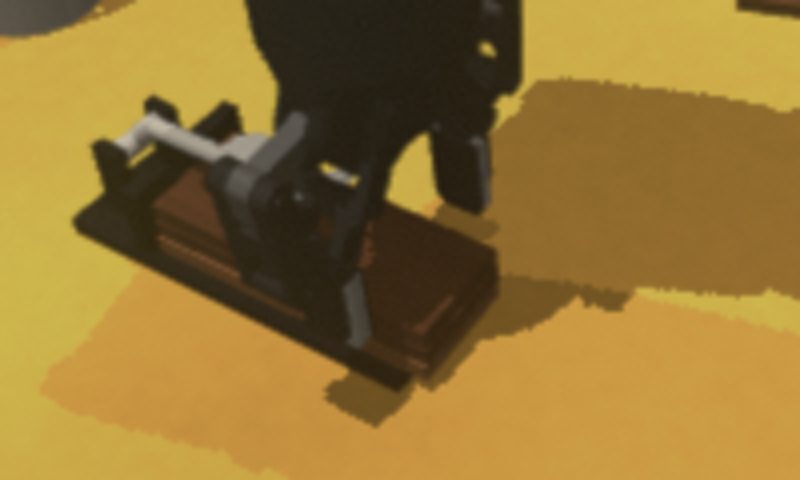

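The stop was felt at −8.4 N in x. The pass is released and lies flat under the arm, with its rear end at row ~320 in the wrist view. Now I retreat straight up, then back.

```bash
python3 -m inch '0 0 0 0 -0.02 0 0.07;0 0 0 0 -0.06 0 0.07;0 0 0 0 -0.1 0 0.07;0 0 0 0 -0.12 -0.06 0.07;0 0 0 0 -0.12 -0.12 0.07;0 0 0 0 -0.12 -0.15 0.07;0 0 0 0 -0.12 -0.15 0.07;0 0 0 0 -0.12 -0.15 0.07'; python3 - <<'E'
from h import *
p=cams.camera_params('wrist');im=cams.capture('wrist');cv2.imwrite('pics/q_w.png',im);np.save('qw.npy',p,allow_pickle=True)
s=cams.capture('side');cv2.imwrite('pics/q_s.png',cv2.resize(s[230:350,140:340],None,fx=4,fy=4,interpolation=cv2.INTER_CUBIC))
im=cams.capture('top');cv2.imwrite('pics/q_tf.png',im);cv2.imwrite('pics/q_t.png',cv2.resize(im[120:230,160:260],None,fx=5,fy=5,interpolation=cv2.INTER_CUBIC))
E
```

```text
time_s: 17.25
tool_pos: [0.4282, 0.2119, 0.1461]
ee_rot: [[-0.013, 0.003, 1.0], [-1.0, 0.001, -0.013], [-0.001, -1.0, 0.003]]
force: [0.4, 0.0, -0.3]
gripper_width: 0.823
```

View pics/q_w.png

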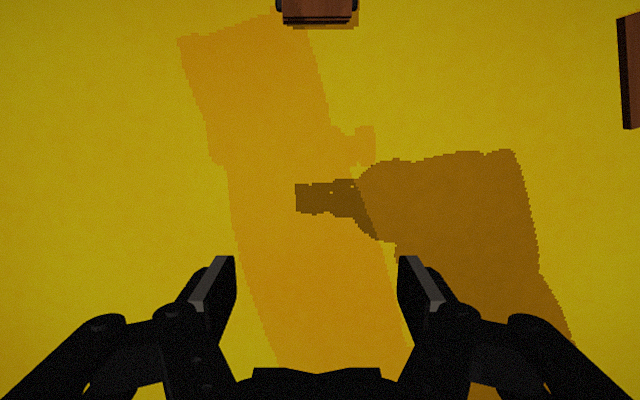

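View pics/q_s.png

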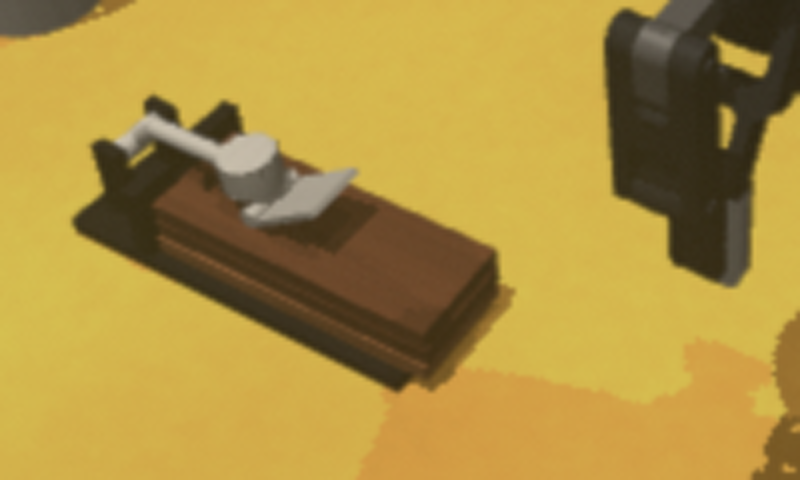

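View pics/q_t.png

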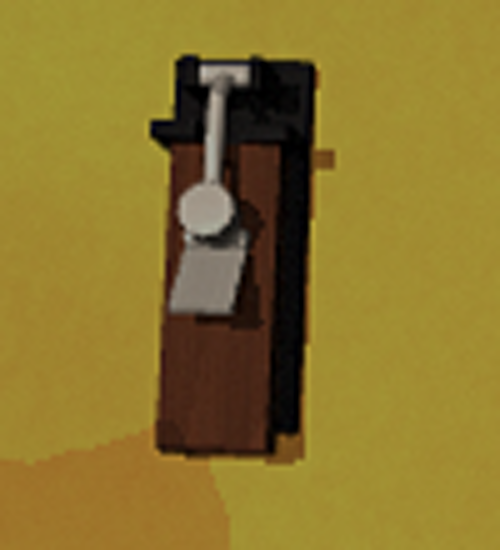

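```bash
python3 - <<'E'
from h import *
p=cams.camera_params('top')
for f,z in (('pics/a_top.png',.024),('pics/q_tf.png',.032)):
    im=cv2.imread(f); b,g,r=[im[...,i].astype(float) for i in range(3)]; d=r-b
    L=[];R=[]
    for v in range(188,206):
        a=cross(d[v,180:230],0.5*(d[v,200]+0)) # info only
        w=np.where((wood(im)[v,180:230]>0))[0]; L.append(ray(p,(180+w[0]-.5,v),z)[:2]);R.append(ray(p,(180+w[-1]+.5,v),z)[:2])
    L=np.array(L);R=np.array(R); print(f,'mid y',((L+R)/2)[:,1].mean().round(4),'slope deg',np.degrees(np.polyfit(L[:,0],L[:,1],1)[0]).round(1),np.degrees(np.polyfit(R[:,0],R[:,1],1)[0]).round(1))
    c=np.where(wood(im)[170:225,200]>0)[0]+170; print('front x',ray(p,(200,c[-1]+.5),z)[0].round(4))
ticket.sign_off()
E
```

```text
pics/a_top.png mid y 0.2122 slope deg -2.1 -2.4
front x 0.5533
pics/q_tf.png mid y 0.211 slope deg -1.1 2.3
front x 0.5527
the job is handed in; nothing more can be done
```

I put the full-length hall pass on top of the pile, slid it under the hold-down arm to the back stop, and handed the job in at about 17.4 s on the robot's clock. The hand-in gives no verdict.

I gripped the pass by its plain end, turned it half round and slid it in hole end first.

- **At the stop:** the tool stopped advancing and the force built to about 8 N. I then eased off, opened the fingers, and lifted and backed clear.
- **Final pictures:** the side and top views show the pass flat on the pile with the arm's foot on it. The two other passes are beneath, and the gripper is well clear.
- **Position:** seen from the top camera, its front edge is within 1 mm of where the pile's front edge was, and its centre line is within about 1.2 mm of where the pile's was. During the slide, the wrist camera put it within about 0.2 mm of the tray's centre line.

**What disagreed or went less cleanly:**
- **Squareness:** the last squareness fit from the top camera was too coarse to use; its two edges disagreed, at −1.1° and +2.3°. I relied instead on the wrist camera, which showed under 0.2° between pass and tray during the slide.
- **Camera versus robot:** the wrist camera and the robot's own reading differed by about 0.5° on the pass's angle.
- **Upward force:** partway in, the tool felt about 12 N upward, so I raised it 1.4 mm and the force went away.

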